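Wedge the rocking sample chest

ROBOT

A 6-joint arm with a two-finger parallel gripper is mounted at the origin on the work surface. World frame = base frame: x ahead of the robot, y to its left, z up, the work surface at z = 0. Lengths are in mm, angles in rad, forces in N, time in s.
With the tool pointing down it reaches from about 350 to 775 mm from the base axis. Payload 7.3 kg.
Tool frame: the origin (TCP) lies at the very end of the fingers, on their centre line; the grasp point (between the pads) lies 19 mm behind it; z points along the fingers, y is the line along which they close (so a half turn about z gives the same grasp; the last joint's range is limited). The gripper opens to 92 mm and grips with 3 to 60 N. Pads are 19 mm wide; open, the fingers measure 130 mm over their backs; the gripper's body (75 mm by 190 mm) begins 47 mm behind the grasp point.
Start: joints at [-1.413, 0.342, 1.524, -0, 1.275, -0.146], TCP at [157.075, -500.971, 226.741] pointing down, gripper open.
Joint ranges: [-2.53, 2.53], [-0.77, 2.02], [0.04, 2.7], [-1, 4.14], [0.28, 2.66], [-3.11, 3.11]. Speed limits (rad/s): [2.57, 2.57, 3.14, 3.14, 3.14, 3.14].

INTERFACE

Orientations are given as [roll, pitch, yaw] about the fixed x, y, z axes, in that order (R = Rz(yaw) Ry(pitch) Rx(roll)).
In Python, from plant import bot gives the robot as it stands.
- The arm moves only by the tool send_rows, never from a script. Its argument "rows" is a list of rows, each an object of numbers: "x", "y", "z": the shift along the tool's x, y, z in units of 0.2 m (1.0 is 0.2 m); "ax", "ay", "az": the turn, a rotation vector about the tool's x, y, z in units of 60 degrees (1.0 is 60 degrees); "jaw": the opening, from -1 (shut) to 1 (fully open), so that 0 is half open. In form: [{"x": .., "y": .., "z": .., "ax": .., "ay": .., "az": .., "jaw": ..}, ...]. A call has exactly 10 rows; each row is the pose to reach, as a shift and turn from the pose commanded when the call began, along the tool's axes at that moment; what a row does not reach only later rows make up. A row lasts 1/8 s, in which the tool goes at most 62.5 mm and 10.7 degrees, less where a joint would pass 70% of its speed; a pose out of reach is approached as far as the arm can. A call with a number of a shift or a turn outside -1 to 1 is refused whole. A call with a gripper value outside its range is refused whole. The fingers move at their own pace and stop on an object; the grip force is fixed at half the most. Time passes only in rows, so rows that repeat a pose let the fingers close, or fill a call up. It gives the time, the measured TCP pose, the force, the opening and the grip force at its end, in the units of the state.
- bot.get_obs(): the state, without advancing time (a new reading comes with each control period).
- bot.capture(name): name is "scene" or "top"; returns (picture, depth): 400x640x3 uint8, red, green, blue; 400x640 float32, mm along the optical axis (not along the pixel's ray), 0 where there is no reading.
- bot.camera_model(name): a dict with "vertical_fov" (degrees; the focal length in pixels is half the picture's height over the tangent of half this angle, whatever the lens; pixels are square), "cx", "cy" (the principal point, pixels), "k1" (the pictures are not rectified: a ray, as slopes to the right and down, at radius r is drawn at 1 + k1 r^2 times it, then the intrinsics apply), "R" (3x3) and "t" (3): a world point X has camera coordinates R X + t. Camera axes: x right, y down, z forward; pixel columns grow to the right and rows downward; lengths in mm; the calibration is good to about 2 mm. A picture is of the moment at which its call begins. camera_model takes no time and is no camera call.
- bot.close_job(): hands the job in; it is judged then, once.
The state is a dict: "time": time; "joint_positions": joint angles; "dq": joint speeds; "tau": joint torques, N m; "tool_pos": TCP position; "tcp_rot": TCP orientation; "contact_force": force on the tool from outside, world axes, zero at the start; "moment": the same for the moment, N m; "grip_width": finger opening in mm; "finger_force": force on a finger pad.
Only numpy, scipy, OpenCV 4.12 (cv2) and the standard library are available. Lean on these libraries where they do the work, as an engineer would, in place of code of your own. Each camera call takes 0.05 s, during which the arm holds its last target. There are 200 camera calls.

TASK

The low sample chest on the tasting table rocks because one of its feet is too short. With your fingertips, push the orange wedge along the table, thin end first, under that short foot until it is snug and the chest no longer rocks, without shoving the chest along or jacking it up; then press firmly down on the chest's top above that foot to check that it stays put, and move clear. Lift or carry nothing, and leave everything else undisturbed.

Things in the scene. Friction and masses are not known exactly. Their poses are not given: they have to be found in the camera images.
- chest: Low cherry-brown wooden chest, 2.1 to 2.9 kg, 200 mm along its x, 240 along its y, flat top 75 mm above the table, underside 24 mm above it. Origin: on the table plane under its centre; z up. Grey ball feet (radius 9 mm) at x +-84, y +-104 mm; the brass one at (+84, +104) is too short. A white cup stands at the opposite corner. Level when let alone.
- foot (a point): Centre of the ball (radius 9 mm) of the short brass foot, 16 mm in from both sides of the chest's corner. The bottom of the ball hangs 5 to 10 mm clear of the table (differs each time), so 3 to 6 N down on this corner rocks the chest about the diagonal through the two neighbouring feet; let go, it rocks back level.
- corner (a point): Point on the flat top of the chest straight above the short foot, 16 mm in from both sides: where to press for the check, within 40 mm. A firm press is about 10 N; less than 6 N does not count, more than 40 N is too rough.
- wedge: Loose orange plastic wedge, 80 g, 100 mm long (x), 50 wide (y). Origin: centre of its flat underside; z up. Thin end (2 mm) at x = +50 mm, upright back face (18 mm high) at x = -50 mm. It lies flat on the table off the chest's +y side, thin end towards the short foot (x roughly along the chest's -y), 15 to 65 mm from the foot's centre, up to 25 mm off line and 0.3 rad askew.
- slope (a point): Midpoint of the wedge's sloping top, 10 mm above its underside (slope 0.16 mm per mm); z square to the slope, x down it to the thin end, y across. It meets the foot when the ball's centre is 9 mm off this face. The wedge slides at under 1 N; once the slope meets the foot the push rises steeply: 3 to 5 N makes it snug and it stays; well over 10 N shoves the chest.
- cup: White tasting cup, 66 mm across, 60 mm high, standing on the chest at its x -55, y -60 mm. Origin: centre of its underside. Leave it there.
- bowl: White tasting bowl, 100 mm across, 50 mm high, on the table to the robot's left or right. Origin: centre of its underside. Leave alone.
- mug: White mug, 68 mm across, 75 mm high. Origin: centre of its underside. Leave alone.
- tin: Green tea tin, 64 mm across, 100 mm high. Origin: centre of its underside. Leave alone.
- spoon: Spoon with a wooden handle, 170 mm long, lying on the table beyond the wedge. Leave alone.
- tray: White open sample tray, 180 x 180 mm, 30 mm high, at the robot's right. Origin: centre of its underside. Leave alone.
There are look-alikes about, which are no part of the job. Of the things like the wedge, leave any that is green or grey; of the rest the larger one is meant.

How it is judged:
By the outcome, as a careful person would: the job done as asked, in the order asked, and still so for the second after the job is handed in, with the robot touching nothing.
It also fails if it takes over 72 s, if anything falls off the work surface, if the arm or the gripper's body presses on something with over 40 N, if the wrist force passes 120 N, or if a joint passes its speed limit or range.

## Working session

There is one attempt and no reset: what is moved stays moved. The work goes in short steps, Python scripts to look and compute and a tool call to move; the robot and the scene stay as the last step left them, time stands still between calls to the robot, and variables do not carry over. Pictures are saved under pics/ and viewed, at most 10 in all, crops included, and the job is handed in when it is done.

Besides the shell and the picture viewer there is one more tool, called after "Request:" by a JSON object that holds its "fn" and its "kwargs". send_rows: Moves the arm, as the interface text tells. Its arguments: {"type":"object","properties":{"rows":{"type":"array","items":{"type":"object","properties":{"x":{"type":"number","minimum":-1,"maximum":1},"y":{"type":"number","minimum":-1,"maximum":1},"z":{"type":"number","minimum":-1,"maximum":1},"ax":{"type":"number","minimum":-1,"maximum":1},"ay":{"type":"number","minimum":-1,"maximum":1},"az":{"type":"number","minimum":-1,"maximum":1},"jaw":{"type":"number"}}}}},"required":["rows"]}

```bash
mkdir -p pics; cat > h.py <<'E'
import numpy as np, cv2
from plant import bot
def cap(n,name):
    im,d=bot.capture(n); np.savez('/tmp/%s.npz'%name,im=im,d=d); cv2.imwrite('pics/%s.png'%name,im[:,:,::-1]); return im,d
def rays(n,uv):
    c=bot.camera_model(n); f=200/np.tan(np.radians(c['vertical_fov'])/2)
    K=np.array([[f,0,c['cx']],[0,f,c['cy']],[0,0,1.]])
    p=cv2.undistortPoints(np.array(uv,float).reshape(-1,1,2),K,np.array([c['k1'],0,0,0.])).reshape(-1,2)
    R=np.array(c['R']);t=np.array(c['t'])
    return -R.T@t,(R.T@np.c_[p,np.ones(len(p))].T).T
def plane(n,uv,z):
    o,d=rays(n,uv); return o+d*((z-o[2])/d[:,2])[:,None]
def bydepth(n,uv,dep):
    o,d=rays(n,uv); return o+d*np.array(dep)[:,None]
E
python3 - <<'E'
from h import *
cap('scene','s0');cap('top','t0')
for n in('scene','top'):
    c=bot.camera_model(n);print(n,c['vertical_fov'],c['k1'],-np.array(c['R']).T@np.array(c['t']))
print(bot.get_obs())
E
```

```text
scene 56.19916069532423 -0.0342828235020267 [884.21313379 453.6987452  948.17873015]
top 51.596301379811756 -0.10831040927394288 [ 460.00070319   16.1224307  1325.2051453 ]
{'time': 0.1, 'joint_positions': array([-1.41299526e+00,  3.42673969e-01,  1.52489477e+00, -4.22513127e-05,
        1.27536094e+00, -1.46016298e-01]), 'dq': array([-5.01432551e-04,  3.55160748e-05, -3.51442163e-03,  9.62987660e-04,
       -2.66052634e-04,  8.42187978e-04]), 'tau': array([ 1.99156682e-03, -4.32004595e+01, -2.44694388e+01,  7.19929347e-02,
        5.25773491e-02, -3.77296146e-05]), 'tool_pos': array([ 157.00817611, -500.61570578,  226.11291057]), 'tcp_rot': array([-3.14026398e+00, -1.54560439e-04,  3.03829586e-01]), 'contact_force': array([-0.2227695 , -0.04365868, -0.85170447]), 'moment': array([ 0.02309324, -0.01234515, -0.01406585]), 'finger_force': 0.0, 'grip_width': 91.8784892531408}
```

View pics/t0.png

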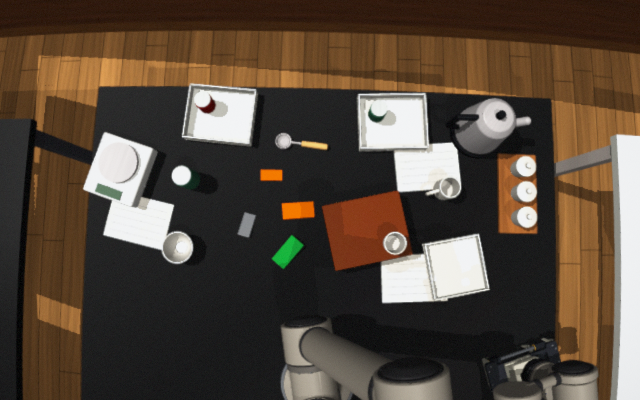

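View pics/s0.png

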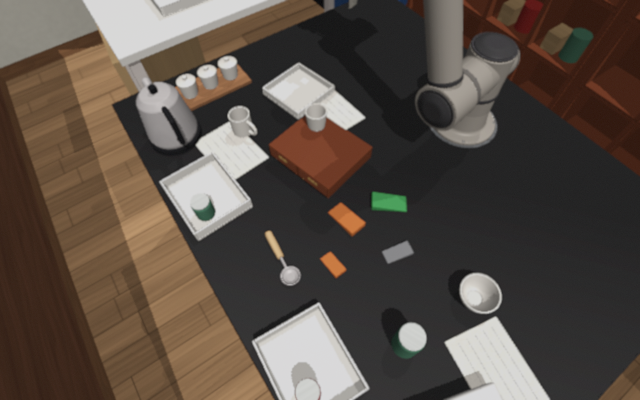

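Top view: chest centred near (366,231), cup (395,243), so the short foot is at the upper-left corner, about (323,205). Wedge-like things are large orange (298,210), small orange (271,175), green (288,252) and grey (247,225). The larger orange one at (298,210), beside the chest corner, fits the description. I'll confirm it in a crop and measure.

```bash
cat > m.py <<'E'
from h import *
def mask(im,lo,hi): return cv2.inRange(cv2.cvtColor(im,cv2.COLOR_RGB2HSV),lo,hi)
def big(m,k=1):
    cs,_=cv2.findContours(m,cv2.RETR_EXTERNAL,cv2.CHAIN_APPROX_NONE); return sorted(cs,key=cv2.contourArea)[-k:]
def rect(n,c,z):
    P=plane(n,c.reshape(-1,2),z)[:,:2].astype(np.float32); return cv2.minAreaRect(P), cv2.boxPoints(cv2.minAreaRect(P))
E
python3 - <<'E'
from m import *
t=np.load('/tmp/t0.npz')['im'];s=np.load('/tmp/s0.npz')['im']; td=np.load('/tmp/t0.npz')['d']
for n,im in(('top',t),('scene',s)):
    W=big(mask(im,(8,180,120),(22,255,255)) if n=='top' else mask(im,(8,150,100),(18,255,255)),1)[0]
    print(n,'wedge',cv2.boundingRect(W),*rect(n,W,10))
C=big(mask(t,(0,120,50),(9,255,255)))[0]
print('chest',cv2.boundingRect(C),*rect('top',C,75))
P=bydepth('top',[[298,210],[288,210],[308,210],[340,215],[330,208]],[td[v,u] for u,v in[[298,210],[288,210],[308,210],[340,215],[330,208]]]);print(P.round(1))
a=cv2.resize(t[150:290,225:425],None,fx=4,fy=4,interpolation=cv2.INTER_CUBIC)
b=cv2.resize(s[170:270,300:420],(800,600),interpolation=cv2.INTER_CUBIC)
cv2.imwrite('pics/c1.png',a[:,:,::-1]);cv2.imwrite('pics/c2.png',b[:,:,::-1])
E
```

```text
top wedge (323, 192, 85, 78) ((488.40179443359375, -143.24627685546875), (204.87376403808594, 245.58387756347656), 13.30743408203125) [[ 3.6045169e+02 -4.7329941e+01]
 [ 4.1697919e+02 -2.8631964e+02]
 [ 6.1635193e+02 -2.3916261e+02]
 [ 5.5982440e+02 -1.7291260e-01]]
scene wedge (270, 119, 101, 70) ((460.91064453125, -177.15054321289062), (210.4740447998047, 255.22897338867188), 13.254623413085938) [[ 329.21774   -77.06424 ]
 [ 387.73636  -325.4941  ]
 [ 592.6035   -277.23685 ]
 [ 534.08496   -28.806976]]
chest (322, 190, 91, 81) ((487.49676513671875, -134.67430114746094), (201.88636779785156, 241.876220703125), 13.309170722961426) [[ 361.4241     -40.222023 ]
 [ 417.10535   -275.60193  ]
 [ 613.56946   -229.12659  ]
 [ 557.8882       6.2533264]]
[[545.2  77.5   9.6]
 [543.5 108.6  21. ]
 [546.3  45.7   6.5]
 [529.3 -52.9  76.7]
 [549.6 -22.2  77.3]]
```

View pics/c1.png

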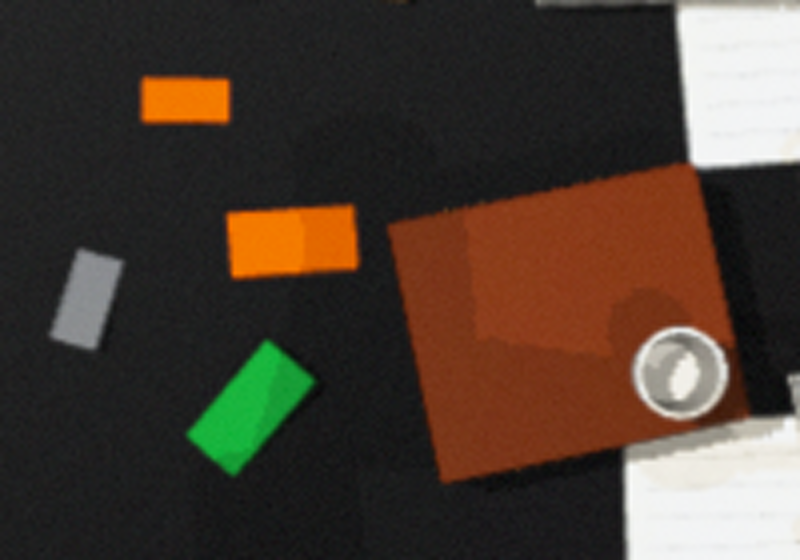

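View pics/c2.png

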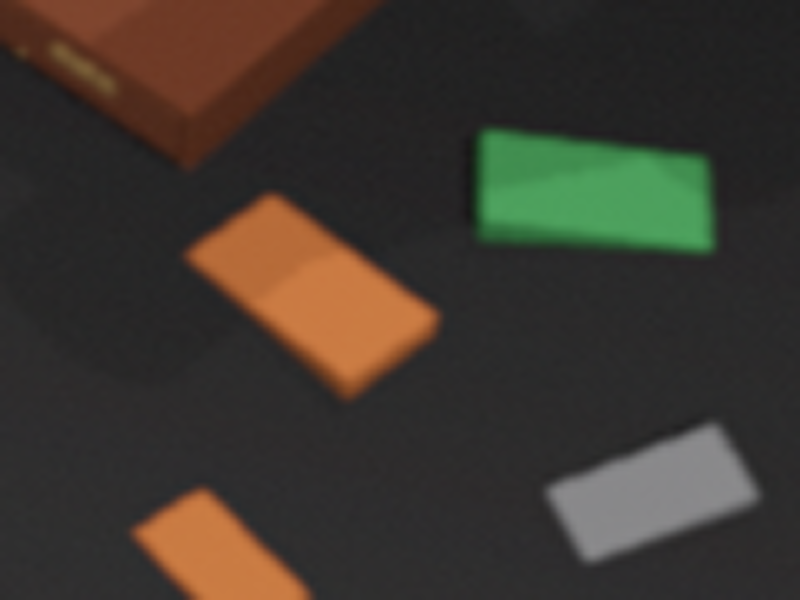

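The crops confirm it: the large orange wedge has its upright back on the left (crop c1, about x=230) and its thin end (about 355,238) facing the chest corner (390,225). Now its pose.

```bash
cat >> m.py <<'E'
def wedge(n,im,box):
    m=mask(im,(9,150,90),(24,255,255)); k=np.zeros_like(m); u0,v0,u1,v1=box; k[v0:v1,u0:u1]=m[v0:v1,u0:u1]
    return rect(n,big(k)[0],8)
E
python3 - <<'E'
from m import *
t=np.load('/tmp/t0.npz')['im'];s=np.load('/tmp/s0.npz')['im']
for n,im,b in(('top',t,(275,195,320,225)),('scene',s,(322,195,372,242))): print(n,*wedge(n,im,b))
c=np.array([487.5,-134.7]);a=np.radians(13.3);x=np.array([np.cos(a),np.sin(a)]);y=np.array([-x[1],x[0]])
print('foot',c+84*x+104*y)
E
```

```text
top ((545.8609008789062, 78.50147247314453), (54.226497650146484, 104.4291763305664), 6.038148880004883) [[513.4056   127.57432 ]
 [524.39056   23.72451 ]
 [578.3162    29.428627]
 [567.33124  133.27844 ]]
scene ((546.4874877929688, 79.56373596191406), (57.849185943603516, 102.27494049072266), 7.555597305297852) [[511.09003  126.45397 ]
 [524.538     25.067013]
 [581.88495   32.6735  ]
 [568.43695  134.06046 ]]
foot [545.32185265 -14.16521931]
```

```bash
cat > g.py <<'E'
import sys; from h import *
from scipy.spatial.transform import Rotation as Ro
def go(x,y,z,yaw_deg,p=None,r=None):
    o=bot.get_obs(); p=o['tool_pos'] if p is None else p; R=Ro.from_euler('xyz',o['tcp_rot'] if r is None else r)
    T=Ro.from_euler('xyz',[np.pi,0,np.radians(yaw_deg)])
    print('shift',(R.inv().apply(np.array([x,y,z])-p)/200).round(3),'turn',((R.inv()*T).as_rotvec(degrees=True)/60).round(3),'F',o['contact_force'].round(1),'p',p.round(1),'t',o['time'])
if __name__=='__main__': go(*map(float,sys.argv[1:5]))
E
python3 - <<'E'
from g import *
p=np.array([157.075,-500.971,226.741]);r=np.array([np.pi,0,0.304])
q=np.array([537,159,200.]);ys=[17.4,43.8,70.1,96.5]
for i in range(3):
    w=p+(q-p)*(i+1)/3; go(*w,ys[i+1],p+(q-p)*i/3,[np.pi,0,np.radians(ys[i])])
E
```

```text
shift [ 0.933 -0.86   0.045] turn [ 0.    0.   -0.44] F [-0.2 -0.  -0.9] p [ 157.1 -501.   226.7] t 0.1
shift [ 1.218 -0.356  0.045] turn [ 0.     0.    -0.438] F [-0.2 -0.  -0.9] p [ 283.7 -281.   217.8] t 0.1
shift [1.25  0.221 0.045] turn [-0.    0.   -0.44] F [-0.2 -0.  -0.9] p [410.4 -61.  208.9] t 0.1
```

Request:
{"fn": "send_rows", "kwargs": {"rows": [{"x":0.13,"y":-0.12,"z":0,"az":-0.06,"jaw":-0.78},{"x":0.32,"y":-0.3,"z":0,"az":-0.15,"jaw":-0.78},{"x":0.5,"y":-0.47,"z":0,"az":-0.24,"jaw":-0.78},{"x":0.68,"y":-0.63,"z":0,"az":-0.32,"jaw":-0.78},{"x":0.82,"y":-0.76,"z":0,"az":-0.39,"jaw":-0.78},{"x":0.93,"y":-0.86,"z":0,"az":-0.44,"jaw":-0.78},{"x":0.93,"y":-0.86,"z":0,"az":-0.44,"jaw":-0.78},{"x":0.93,"y":-0.86,"z":0,"az":-0.44,"jaw":-0.78},{"x":0.93,"y":-0.86,"z":0,"az":-0.44,"jaw":-0.78},{"x":0.93,"y":-0.86,"z":0,"az":-0.44,"jaw":-0.78}]}}

```text
schema error: expected keys x, y, z, ax, ay, az, jaw
```

Request:
{"fn": "send_rows", "kwargs": {"rows": [{"x":0.2,"y":-0.06,"az":-0.07,"jaw":-0.78},{"x":0.4,"y":-0.12,"az":-0.15,"jaw":-0.78},{"x":0.6,"y":-0.18,"az":-0.24,"jaw":-0.78},{"x":0.8,"y":-0.24,"az":-0.32,"jaw":-0.78},{"x":0.9,"y":-0.28,"az":-0.39,"jaw":-0.78},{"x":1,"y":-0.3,"az":-0.44,"jaw":-0.78},{"x":1,"y":-0.3,"az":-0.44,"jaw":-0.78},{"x":1,"y":-0.3,"az":-0.44,"jaw":-0.78},{"x":1,"y":-0.3,"az":-0.44,"jaw":-0.78},{"x":1,"y":-0.3,"az":-0.44,"jaw":-0.78}]}}

```text
schema error: expected keys x, y, z, ax, ay, az, jaw
```

```bash
python3 g.py 537 159 200 96.5
```

```text
shift [ 2.8   -2.578  0.134] turn [-1.000e-03 -1.000e-03 -1.318e+00] F [-0.2 -0.  -0.9] p [ 157.  -500.6  226.1] t 0.1
```

Request:
{"fn": "send_rows", "kwargs": {"rows": [{"x":0.13,"y":-0.12,"z":0,"ax":0,"ay":0,"az":-0.06,"jaw":-0.78},{"x":0.32,"y":-0.3,"z":0,"ax":0,"ay":0,"az":-0.15,"jaw":-0.78},{"x":0.5,"y":-0.47,"z":0,"ax":0,"ay":0,"az":-0.24,"jaw":-0.78},{"x":0.68,"y":-0.63,"z":0,"ax":0,"ay":0,"az":-0.32,"jaw":-0.78},{"x":0.82,"y":-0.76,"z":0,"ax":0,"ay":0,"az":-0.39,"jaw":-0.78},{"x":0.93,"y":-0.86,"z":0,"ax":0,"ay":0,"az":-0.44,"jaw":-0.78},{"x":0.93,"y":-0.86,"z":0,"ax":0,"ay":0,"az":-0.44,"jaw":-0.78},{"x":0.93,"y":-0.86,"z":0,"ax":0,"ay":0,"az":-0.44,"jaw":-0.78},{"x":0.93,"y":-0.86,"z":0,"ax":0,"ay":0,"az":-0.44,"jaw":-0.78},{"x":0.93,"y":-0.86,"z":0,"ax":0,"ay":0,"az":-0.44,"jaw":-0.78}]}}

```text
time: 1.35
tool_pos: [282.8, -281.8, 226.6]
tcp_rot: [-3.141, 0.0, 0.763]
contact_force: [0.8, 0.4, -0.4]
grip_width: 10.2
finger_force: 0.0
```

Request:
{"fn": "send_rows", "kwargs": {"rows": [{"x":0.2,"y":-0.06,"z":0,"ax":0,"ay":0,"az":-0.07,"jaw":-0.78},{"x":0.4,"y":-0.12,"z":0,"ax":0,"ay":0,"az":-0.15,"jaw":-0.78},{"x":0.6,"y":-0.18,"z":0,"ax":0,"ay":0,"az":-0.24,"jaw":-0.78},{"x":0.8,"y":-0.24,"z":0,"ax":0,"ay":0,"az":-0.32,"jaw":-0.78},{"x":0.9,"y":-0.28,"z":0,"ax":0,"ay":0,"az":-0.39,"jaw":-0.78},{"x":1,"y":-0.3,"z":0,"ax":0,"ay":0,"az":-0.44,"jaw":-0.78},{"x":1,"y":-0.3,"z":0,"ax":0,"ay":0,"az":-0.44,"jaw":-0.78},{"x":1,"y":-0.3,"z":0,"ax":0,"ay":0,"az":-0.44,"jaw":-0.78},{"x":1,"y":-0.3,"z":0,"ax":0,"ay":0,"az":-0.44,"jaw":-0.78},{"x":1,"y":-0.3,"z":0,"ax":0,"ay":0,"az":-0.44,"jaw":-0.78}]}}

```text
time: 2.6
tool_pos: [385.7, -100.0, 226.7]
tcp_rot: [3.142, 0.0, 1.224]
contact_force: [0.2, 0.5, 0.1]
grip_width: 10.4
finger_force: 0.0
```

```bash
python3 g.py 537 159 200 96.5
```

```text
shift [1.475 0.271 0.133] turn [-0.    0.   -0.44] F [0.2 0.5 0.1] p [ 385.7 -100.   226.7] t 2.6
```

Request:
{"fn": "send_rows", "kwargs": {"rows": [{"x":0.2,"y":0.04,"z":0,"ax":0,"ay":0,"az":-0.07,"jaw":-0.78},{"x":0.4,"y":0.08,"z":0,"ax":0,"ay":0,"az":-0.15,"jaw":-0.78},{"x":0.6,"y":0.12,"z":0,"ax":0,"ay":0,"az":-0.24,"jaw":-0.78},{"x":0.8,"y":0.15,"z":0,"ax":0,"ay":0,"az":-0.32,"jaw":-0.78},{"x":0.9,"y":0.17,"z":0,"ax":0,"ay":0,"az":-0.39,"jaw":-0.78},{"x":1,"y":0.19,"z":0,"ax":0,"ay":0,"az":-0.44,"jaw":-0.78},{"x":1,"y":0.19,"z":0,"ax":0,"ay":0,"az":-0.44,"jaw":-0.78},{"x":1,"y":0.19,"z":0,"ax":0,"ay":0,"az":-0.44,"jaw":-0.78},{"x":1,"y":0.19,"z":0,"ax":0,"ay":0,"az":-0.44,"jaw":-0.78},{"x":1,"y":0.19,"z":0,"ax":0,"ay":0,"az":-0.44,"jaw":-0.78}]}}

```text
time: 3.85
tool_pos: [489.3, 75.3, 226.8]
tcp_rot: [3.141, 0.0, 1.685]
contact_force: [-0.1, 0.6, 0.3]
grip_width: 10.3
finger_force: 0.0
```

```bash
python3 g.py 537 159 9 96.5
```

```text
shift [0.389 0.285 1.089] turn [0.    0.    0.001] F [-0.1  0.6  0.3] p [489.3  75.3 226.8] t 3.85
```

Request:
{"fn": "send_rows", "kwargs": {"rows": [{"x":0.13,"y":0.1,"z":0,"ax":0,"ay":0,"az":0,"jaw":-0.78},{"x":0.26,"y":0.19,"z":0.1,"ax":0,"ay":0,"az":0,"jaw":-0.78},{"x":0.39,"y":0.285,"z":0.25,"ax":0,"ay":0,"az":0,"jaw":-0.78},{"x":0.39,"y":0.285,"z":0.45,"ax":0,"ay":0,"az":0,"jaw":-0.78},{"x":0.39,"y":0.285,"z":0.65,"ax":0,"ay":0,"az":0,"jaw":-0.78},{"x":0.39,"y":0.285,"z":0.8,"ax":0,"ay":0,"az":0,"jaw":-0.78},{"x":0.39,"y":0.285,"z":0.88,"ax":0,"ay":0,"az":0,"jaw":-0.78},{"x":0.39,"y":0.285,"z":0.9,"ax":0,"ay":0,"az":0,"jaw":-0.78},{"x":0.39,"y":0.285,"z":0.9,"ax":0,"ay":0,"az":0,"jaw":-0.78},{"x":0.39,"y":0.285,"z":0.9,"ax":0,"ay":0,"az":0,"jaw":-0.78}]}}

```text
time: 5.1
tool_pos: [537.8, 160.0, 47.9]
tcp_rot: [3.139, -0.0, 1.686]
contact_force: [0.1, 0.6, 0.7]
grip_width: 10.3
finger_force: 0.0
```

```bash
python3 - <<'E'
from g import *
im,d=cap('scene','s1'); cv2.imwrite('pics/s1c.png',cv2.resize(im[110:310,260:500],(720,600),interpolation=cv2.INTER_CUBIC)[:,:,::-1])
go(537,159,9,96.5)
E
```

```text
shift [-0.004 -0.004  0.194] turn [ 0.002 -0.     0.002] F [-0.3 -0.3 -0.7] p [537.7 160.   47.8] t 5.15
```

View pics/s1c.png

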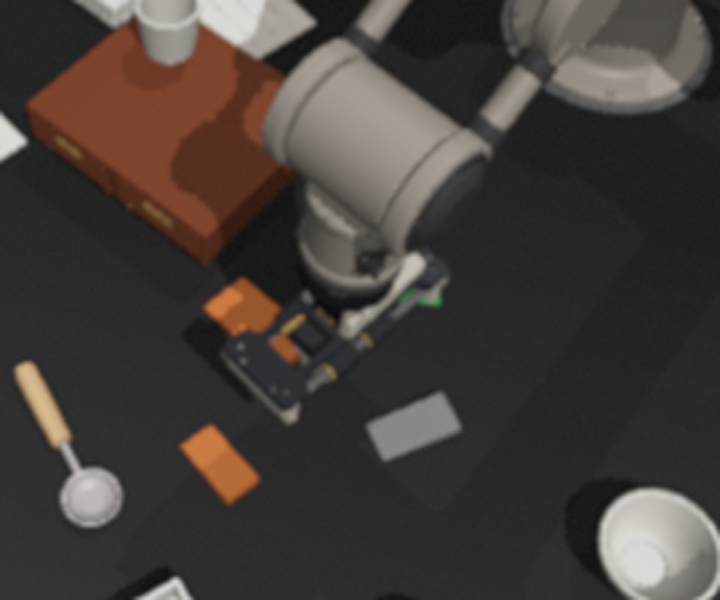

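View: fingers stand behind the wedge's back, and the chest, small orange and grey wedges are clear. Next, descend and close up to the back face.

Request:
{"fn": "send_rows", "kwargs": {"rows": [{"x":0,"y":0,"z":0.06,"ax":0,"ay":0,"az":0,"jaw":-0.78},{"x":0,"y":0,"z":0.12,"ax":0,"ay":0,"az":0,"jaw":-0.78},{"x":0,"y":0,"z":0.17,"ax":0,"ay":0,"az":0,"jaw":-0.78},{"x":0,"y":0,"z":0.195,"ax":0,"ay":0,"az":0,"jaw":-0.78},{"x":0,"y":0,"z":0.195,"ax":0,"ay":0,"az":0,"jaw":-0.78},{"x":-0.03,"y":0,"z":0.195,"ax":0,"ay":0,"az":0,"jaw":-0.78},{"x":-0.06,"y":0,"z":0.195,"ax":0,"ay":0,"az":0,"jaw":-0.78},{"x":-0.08,"y":0,"z":0.195,"ax":0,"ay":0,"az":0,"jaw":-0.78},{"x":-0.085,"y":0,"z":0.195,"ax":0,"ay":0,"az":0,"jaw":-0.78},{"x":-0.085,"y":0,"z":0.195,"ax":0,"ay":0,"az":0,"jaw":-0.78}]}}

```text
time: 6.4
tool_pos: [539.0, 142.9, 7.7]
tcp_rot: [3.142, 0.0, 1.686]
contact_force: [1.1, -0.0, -0.3]
grip_width: 10.1
finger_force: 0.0
```

Request:
{"fn": "send_rows", "kwargs": {"rows": [{"x":-0.02,"y":0,"z":0,"ax":0,"ay":0,"az":0,"jaw":-0.78},{"x":-0.05,"y":-0.004,"z":0,"ax":0,"ay":0,"az":0,"jaw":-0.78},{"x":-0.085,"y":-0.009,"z":0,"ax":0,"ay":0,"az":0,"jaw":-0.78},{"x":-0.12,"y":-0.014,"z":0,"ax":0,"ay":0,"az":0,"jaw":-0.78},{"x":-0.155,"y":-0.019,"z":0,"ax":0,"ay":0,"az":0,"jaw":-0.78},{"x":-0.19,"y":-0.024,"z":0,"ax":0,"ay":0,"az":0,"jaw":-0.78},{"x":-0.225,"y":-0.03,"z":0,"ax":0,"ay":0,"az":0,"jaw":-0.78},{"x":-0.25,"y":-0.035,"z":0,"ax":0,"ay":0,"az":0,"jaw":-0.78},{"x":-0.265,"y":-0.038,"z":0,"ax":0,"ay":0,"az":0,"jaw":-0.78},{"x":-0.265,"y":-0.038,"z":0,"ax":0,"ay":0,"az":0,"jaw":-0.78}]}}

```text
time: 7.65
tool_pos: [537.5, 89.3, 7.7]
tcp_rot: [-3.142, 0.0, 1.686]
contact_force: [0.0, -0.3, -0.6]
grip_width: 10.0
finger_force: 0.0
```

```bash
python3 - <<'E'
from g import *
im,d=cap('scene','s2'); cv2.imwrite('pics/s2c.png',cv2.resize(im[110:310,260:500],(720,600),interpolation=cv2.INTER_CUBIC)[:,:,::-1])
o=bot.get_obs();print(o['tool_pos'],o['contact_force'])
E
```

```text
[537.51556686  89.42289095   7.67517856] [0.44595679 1.0770159  0.16419488]
```

View pics/s2c.png

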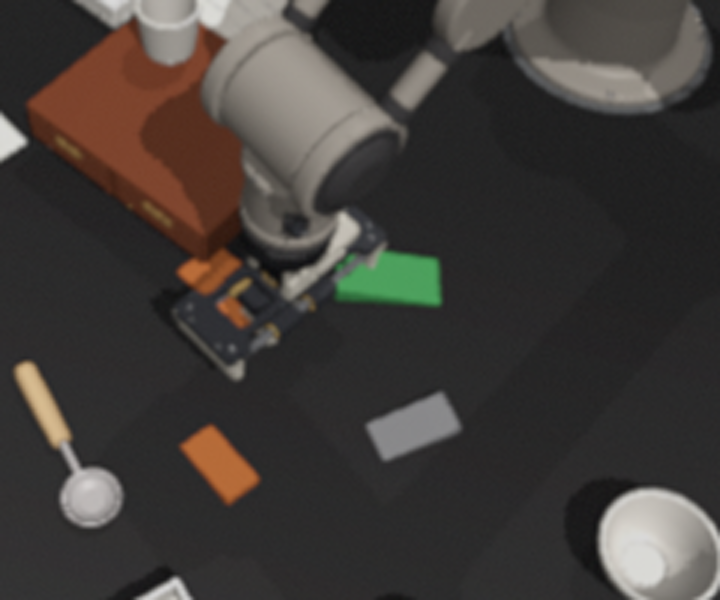

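Request:
{"fn": "send_rows", "kwargs": {"rows": [{"x":-0.01,"y":-0.001,"z":0,"ax":0,"ay":0,"az":0,"jaw":-0.78},{"x":-0.02,"y":-0.003,"z":0,"ax":0,"ay":0,"az":0,"jaw":-0.78},{"x":-0.03,"y":-0.004,"z":0,"ax":0,"ay":0,"az":0,"jaw":-0.78},{"x":-0.04,"y":-0.006,"z":0,"ax":0,"ay":0,"az":0,"jaw":-0.78},{"x":-0.05,"y":-0.007,"z":0,"ax":0,"ay":0,"az":0,"jaw":-0.78},{"x":-0.058,"y":-0.008,"z":0,"ax":0,"ay":0,"az":0,"jaw":-0.78},{"x":-0.065,"y":-0.009,"z":0,"ax":0,"ay":0,"az":0,"jaw":-0.78},{"x":-0.07,"y":-0.01,"z":0,"ax":0,"ay":0,"az":0,"jaw":-0.78},{"x":-0.07,"y":-0.01,"z":0,"ax":0,"ay":0,"az":0,"jaw":-0.78},{"x":-0.07,"y":-0.01,"z":0,"ax":0,"ay":0,"az":0,"jaw":-0.78}]}}

```text
time: 8.95
tool_pos: [537.2, 75.3, 7.7]
tcp_rot: [-3.142, 0.0, 1.686]
contact_force: [-0.3, 0.5, 0.1]
grip_width: 10.0
finger_force: 0.0
```

Request:
{"fn": "send_rows", "kwargs": {"rows": [{"x":-0.002,"y":0,"z":0,"ax":0,"ay":0,"az":0,"jaw":-0.78},{"x":-0.004,"y":0,"z":0,"ax":0,"ay":0,"az":0,"jaw":-0.78},{"x":-0.006,"y":-0.001,"z":0,"ax":0,"ay":0,"az":0,"jaw":-0.78},{"x":-0.008,"y":-0.001,"z":0,"ax":0,"ay":0,"az":0,"jaw":-0.78},{"x":-0.01,"y":-0.001,"z":0,"ax":0,"ay":0,"az":0,"jaw":-0.78},{"x":-0.012,"y":-0.002,"z":0,"ax":0,"ay":0,"az":0,"jaw":-0.78},{"x":-0.014,"y":-0.002,"z":0,"ax":0,"ay":0,"az":0,"jaw":-0.78},{"x":-0.015,"y":-0.002,"z":0,"ax":0,"ay":0,"az":0,"jaw":-0.78},{"x":-0.015,"y":-0.002,"z":0,"ax":0,"ay":0,"az":0,"jaw":-0.78},{"x":-0.015,"y":-0.002,"z":0,"ax":0,"ay":0,"az":0,"jaw":-0.78}]}}

```text
time: 10.2
tool_pos: [537.1, 72.3, 7.7]
tcp_rot: [-3.142, 0.0, 1.686]
contact_force: [-0.7, -0.0, 0.2]
grip_width: 10.1
finger_force: 0.0
```

Request:
{"fn": "send_rows", "kwargs": {"rows": [{"x":-0.002,"y":0,"z":0,"ax":0,"ay":0,"az":0,"jaw":-0.78},{"x":-0.004,"y":0,"z":0,"ax":0,"ay":0,"az":0,"jaw":-0.78},{"x":-0.006,"y":-0.001,"z":0,"ax":0,"ay":0,"az":0,"jaw":-0.78},{"x":-0.008,"y":-0.001,"z":0,"ax":0,"ay":0,"az":0,"jaw":-0.78},{"x":-0.01,"y":-0.001,"z":0,"ax":0,"ay":0,"az":0,"jaw":-0.78},{"x":-0.012,"y":-0.002,"z":0,"ax":0,"ay":0,"az":0,"jaw":-0.78},{"x":-0.014,"y":-0.002,"z":0,"ax":0,"ay":0,"az":0,"jaw":-0.78},{"x":-0.015,"y":-0.002,"z":0,"ax":0,"ay":0,"az":0,"jaw":-0.78},{"x":-0.015,"y":-0.002,"z":0,"ax":0,"ay":0,"az":0,"jaw":-0.78},{"x":-0.015,"y":-0.002,"z":0,"ax":0,"ay":0,"az":0,"jaw":-0.78}]}}

```text
time: 11.45
tool_pos: [537.1, 69.2, 7.7]
tcp_rot: [-3.142, 0.0, 1.686]
contact_force: [0.3, -0.9, 0.1]
grip_width: 10.0
finger_force: 0.0
```

Request:
{"fn": "send_rows", "kwargs": {"rows": [{"x":-0.002,"y":0,"z":0,"ax":0,"ay":0,"az":0,"jaw":-0.78},{"x":-0.004,"y":0,"z":0,"ax":0,"ay":0,"az":0,"jaw":-0.78},{"x":-0.006,"y":-0.001,"z":0,"ax":0,"ay":0,"az":0,"jaw":-0.78},{"x":-0.008,"y":-0.001,"z":0,"ax":0,"ay":0,"az":0,"jaw":-0.78},{"x":-0.01,"y":-0.001,"z":0,"ax":0,"ay":0,"az":0,"jaw":-0.78},{"x":-0.012,"y":-0.002,"z":0,"ax":0,"ay":0,"az":0,"jaw":-0.78},{"x":-0.014,"y":-0.002,"z":0,"ax":0,"ay":0,"az":0,"jaw":-0.78},{"x":-0.015,"y":-0.002,"z":0,"ax":0,"ay":0,"az":0,"jaw":-0.78},{"x":-0.015,"y":-0.002,"z":0,"ax":0,"ay":0,"az":0,"jaw":-0.78},{"x":-0.015,"y":-0.002,"z":0,"ax":0,"ay":0,"az":0,"jaw":-0.78}]}}

```text
time: 12.7
tool_pos: [537.0, 66.2, 7.7]
tcp_rot: [-3.142, 0.0, 1.686]
contact_force: [-0.0, 0.2, 0.1]
grip_width: 10.0
finger_force: 0.0
```

Request:
{"fn": "send_rows", "kwargs": {"rows": [{"x":-0.002,"y":0,"z":0,"ax":0,"ay":0,"az":0,"jaw":-0.78},{"x":-0.004,"y":0,"z":0,"ax":0,"ay":0,"az":0,"jaw":-0.78},{"x":-0.006,"y":-0.001,"z":0,"ax":0,"ay":0,"az":0,"jaw":-0.78},{"x":-0.008,"y":-0.001,"z":0,"ax":0,"ay":0,"az":0,"jaw":-0.78},{"x":-0.01,"y":-0.001,"z":0,"ax":0,"ay":0,"az":0,"jaw":-0.78},{"x":-0.012,"y":-0.002,"z":0,"ax":0,"ay":0,"az":0,"jaw":-0.78},{"x":-0.014,"y":-0.002,"z":0,"ax":0,"ay":0,"az":0,"jaw":-0.78},{"x":-0.015,"y":-0.002,"z":0,"ax":0,"ay":0,"az":0,"jaw":-0.78},{"x":-0.015,"y":-0.002,"z":0,"ax":0,"ay":0,"az":0,"jaw":-0.78},{"x":-0.015,"y":-0.002,"z":0,"ax":0,"ay":0,"az":0,"jaw":-0.78}]}}

```text
time: 13.95
tool_pos: [536.9, 63.2, 7.7]
tcp_rot: [-3.142, 0.0, 1.686]
contact_force: [0.3, 0.1, 0.6]
grip_width: 9.9
finger_force: 0.0
```

Request:
{"fn": "send_rows", "kwargs": {"rows": [{"x":-0.002,"y":0,"z":0,"ax":0,"ay":0,"az":0,"jaw":-0.78},{"x":-0.004,"y":0,"z":0,"ax":0,"ay":0,"az":0,"jaw":-0.78},{"x":-0.006,"y":-0.001,"z":0,"ax":0,"ay":0,"az":0,"jaw":-0.78},{"x":-0.008,"y":-0.001,"z":0,"ax":0,"ay":0,"az":0,"jaw":-0.78},{"x":-0.01,"y":-0.001,"z":0,"ax":0,"ay":0,"az":0,"jaw":-0.78},{"x":-0.012,"y":-0.002,"z":0,"ax":0,"ay":0,"az":0,"jaw":-0.78},{"x":-0.014,"y":-0.002,"z":0,"ax":0,"ay":0,"az":0,"jaw":-0.78},{"x":-0.015,"y":-0.002,"z":0,"ax":0,"ay":0,"az":0,"jaw":-0.78},{"x":-0.015,"y":-0.002,"z":0,"ax":0,"ay":0,"az":0,"jaw":-0.78},{"x":-0.015,"y":-0.002,"z":0,"ax":0,"ay":0,"az":0,"jaw":-0.78}]}}

```text
time: 15.2
tool_pos: [536.9, 60.2, 7.7]
tcp_rot: [-3.142, 0.0, 1.686]
contact_force: [-0.2, -0.5, -0.2]
grip_width: 10.0
finger_force: 0.0
```

Request:
{"fn": "send_rows", "kwargs": {"rows": [{"x":-0.002,"y":0,"z":0,"ax":0,"ay":0,"az":0,"jaw":-0.78},{"x":-0.004,"y":0,"z":0,"ax":0,"ay":0,"az":0,"jaw":-0.78},{"x":-0.006,"y":-0.001,"z":0,"ax":0,"ay":0,"az":0,"jaw":-0.78},{"x":-0.008,"y":-0.001,"z":0,"ax":0,"ay":0,"az":0,"jaw":-0.78},{"x":-0.01,"y":-0.001,"z":0,"ax":0,"ay":0,"az":0,"jaw":-0.78},{"x":-0.012,"y":-0.002,"z":0,"ax":0,"ay":0,"az":0,"jaw":-0.78},{"x":-0.014,"y":-0.002,"z":0,"ax":0,"ay":0,"az":0,"jaw":-0.78},{"x":-0.015,"y":-0.002,"z":0,"ax":0,"ay":0,"az":0,"jaw":-0.78},{"x":-0.015,"y":-0.002,"z":0,"ax":0,"ay":0,"az":0,"jaw":-0.78},{"x":-0.015,"y":-0.002,"z":0,"ax":0,"ay":0,"az":0,"jaw":-0.78}]}}

```text
time: 16.45
tool_pos: [536.9, 57.1, 7.7]
tcp_rot: [-3.142, 0.0, 1.686]
contact_force: [-0.2, 0.1, 0.1]
grip_width: 10.1
finger_force: 0.0
```

Request:
{"fn": "send_rows", "kwargs": {"rows": [{"x":-0.002,"y":0,"z":0,"ax":0,"ay":0,"az":0,"jaw":-0.78},{"x":-0.004,"y":0,"z":0,"ax":0,"ay":0,"az":0,"jaw":-0.78},{"x":-0.006,"y":-0.001,"z":0,"ax":0,"ay":0,"az":0,"jaw":-0.78},{"x":-0.008,"y":-0.001,"z":0,"ax":0,"ay":0,"az":0,"jaw":-0.78},{"x":-0.01,"y":-0.001,"z":0,"ax":0,"ay":0,"az":0,"jaw":-0.78},{"x":-0.012,"y":-0.002,"z":0,"ax":0,"ay":0,"az":0,"jaw":-0.78},{"x":-0.014,"y":-0.002,"z":0,"ax":0,"ay":0,"az":0,"jaw":-0.78},{"x":-0.015,"y":-0.002,"z":0,"ax":0,"ay":0,"az":0,"jaw":-0.78},{"x":-0.015,"y":-0.002,"z":0,"ax":0,"ay":0,"az":0,"jaw":-0.78},{"x":-0.015,"y":-0.002,"z":0,"ax":0,"ay":0,"az":0,"jaw":-0.78}]}}

```text
time: 17.7
tool_pos: [536.8, 54.1, 7.7]
tcp_rot: [3.142, 0.0, 1.686]
contact_force: [0.2, -0.0, 0.8]
grip_width: 10.1
finger_force: 0.0
```

Request:
{"fn": "send_rows", "kwargs": {"rows": [{"x":-0.002,"y":0,"z":0,"ax":0,"ay":0,"az":0,"jaw":-0.78},{"x":-0.004,"y":0,"z":0,"ax":0,"ay":0,"az":0,"jaw":-0.78},{"x":-0.006,"y":-0.001,"z":0,"ax":0,"ay":0,"az":0,"jaw":-0.78},{"x":-0.008,"y":-0.001,"z":0,"ax":0,"ay":0,"az":0,"jaw":-0.78},{"x":-0.01,"y":-0.001,"z":0,"ax":0,"ay":0,"az":0,"jaw":-0.78},{"x":-0.012,"y":-0.002,"z":0,"ax":0,"ay":0,"az":0,"jaw":-0.78},{"x":-0.014,"y":-0.002,"z":0,"ax":0,"ay":0,"az":0,"jaw":-0.78},{"x":-0.015,"y":-0.002,"z":0,"ax":0,"ay":0,"az":0,"jaw":-0.78},{"x":-0.015,"y":-0.002,"z":0,"ax":0,"ay":0,"az":0,"jaw":-0.78},{"x":-0.015,"y":-0.002,"z":0,"ax":0,"ay":0,"az":0,"jaw":-0.78}]}}

```text
time: 18.95
tool_pos: [536.7, 51.1, 7.7]
tcp_rot: [-3.141, 0.0, 1.686]
contact_force: [0.4, 0.8, 0.1]
grip_width: 10.3
finger_force: 0.0
```

```bash
python3 - <<'E'
from m import *
im,d=cap('scene','s3'); t,_=cap('top','t3')
a=cv2.resize(im[160:240,300:390],(675,600),interpolation=cv2.INTER_CUBIC)
cv2.imwrite('pics/s3c.png',a[:,:,::-1])
C=big(mask(t,(0,120,50),(9,255,255)))[0];print(*rect('top',C,75))
o=bot.get_obs();print(o['tool_pos'],o['contact_force'])
E
```

```text
((486.8380432128906, -134.669921875), (203.2090301513672, 242.13755798339844), 13.350105285644531) [[ 360.0243    -40.333294]
 [ 415.93402  -275.92764 ]
 [ 613.6518   -229.00655 ]
 [ 557.74207     6.587799]]
[536.76717024  51.07826528   7.70520024] [-0.46978401  0.66202094  0.14387368]
```

View pics/s3c.png

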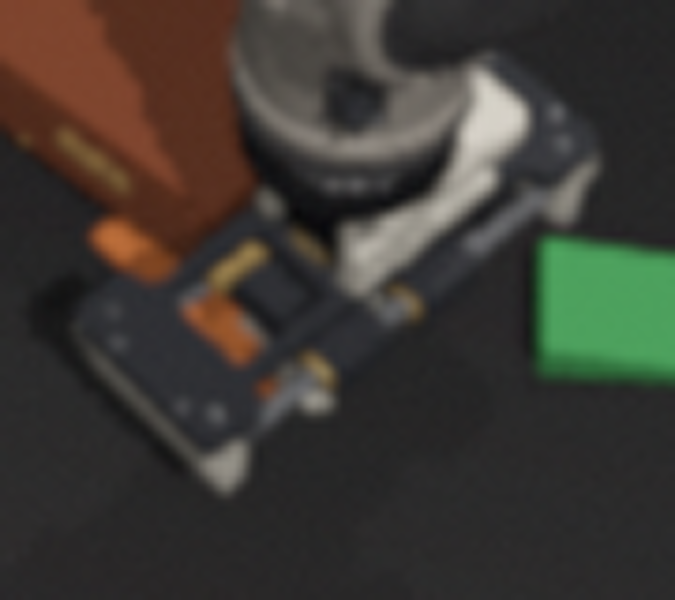

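The wedge is running straight under the corner and the chest has not moved (pose unchanged to under 1 mm). On with smaller steps.

Request:
{"fn": "send_rows", "kwargs": {"rows": [{"x":-0.002,"y":0,"z":0,"ax":0,"ay":0,"az":0,"jaw":-0.78},{"x":-0.004,"y":0,"z":0,"ax":0,"ay":0,"az":0,"jaw":-0.78},{"x":-0.006,"y":-0.001,"z":0,"ax":0,"ay":0,"az":0,"jaw":-0.78},{"x":-0.008,"y":-0.001,"z":0,"ax":0,"ay":0,"az":0,"jaw":-0.78},{"x":-0.01,"y":-0.001,"z":0,"ax":0,"ay":0,"az":0,"jaw":-0.78},{"x":-0.01,"y":-0.001,"z":0,"ax":0,"ay":0,"az":0,"jaw":-0.78},{"x":-0.01,"y":-0.001,"z":0,"ax":0,"ay":0,"az":0,"jaw":-0.78},{"x":-0.01,"y":-0.001,"z":0,"ax":0,"ay":0,"az":0,"jaw":-0.78},{"x":-0.01,"y":-0.001,"z":0,"ax":0,"ay":0,"az":0,"jaw":-0.78},{"x":-0.01,"y":-0.001,"z":0,"ax":0,"ay":0,"az":0,"jaw":-0.78}]}}

```text
time: 20.3
tool_pos: [536.8, 49.1, 7.7]
tcp_rot: [3.142, 0.0, 1.686]
contact_force: [-0.7, 0.6, 0.4]
grip_width: 10.0
finger_force: 0.0
```

Request:
{"fn": "send_rows", "kwargs": {"rows": [{"x":-0.002,"y":0,"z":0,"ax":0,"ay":0,"az":0,"jaw":-0.78},{"x":-0.004,"y":0,"z":0,"ax":0,"ay":0,"az":0,"jaw":-0.78},{"x":-0.006,"y":-0.001,"z":0,"ax":0,"ay":0,"az":0,"jaw":-0.78},{"x":-0.008,"y":-0.001,"z":0,"ax":0,"ay":0,"az":0,"jaw":-0.78},{"x":-0.01,"y":-0.001,"z":0,"ax":0,"ay":0,"az":0,"jaw":-0.78},{"x":-0.01,"y":-0.001,"z":0,"ax":0,"ay":0,"az":0,"jaw":-0.78},{"x":-0.01,"y":-0.001,"z":0,"ax":0,"ay":0,"az":0,"jaw":-0.78},{"x":-0.01,"y":-0.001,"z":0,"ax":0,"ay":0,"az":0,"jaw":-0.78},{"x":-0.01,"y":-0.001,"z":0,"ax":0,"ay":0,"az":0,"jaw":-0.78},{"x":-0.01,"y":-0.001,"z":0,"ax":0,"ay":0,"az":0,"jaw":-0.78}]}}

```text
time: 21.55
tool_pos: [536.8, 47.1, 7.7]
tcp_rot: [-3.142, 0.0, 1.686]
contact_force: [-1.5, 2.7, -0.2]
grip_width: 10.0
finger_force: 1.5
```

Request:
{"fn": "send_rows", "kwargs": {"rows": [{"x":-0.001,"y":0,"z":0,"ax":0,"ay":0,"az":0,"jaw":-0.78},{"x":-0.002,"y":0,"z":0,"ax":0,"ay":0,"az":0,"jaw":-0.78},{"x":-0.003,"y":0,"z":0,"ax":0,"ay":0,"az":0,"jaw":-0.78},{"x":-0.004,"y":0,"z":0,"ax":0,"ay":0,"az":0,"jaw":-0.78},{"x":-0.004,"y":0,"z":0,"ax":0,"ay":0,"az":0,"jaw":-0.78},{"x":-0.004,"y":0,"z":0,"ax":0,"ay":0,"az":0,"jaw":-0.78},{"x":-0.004,"y":0,"z":0,"ax":0,"ay":0,"az":0,"jaw":-0.78},{"x":-0.004,"y":0,"z":0,"ax":0,"ay":0,"az":0,"jaw":-0.78},{"x":-0.004,"y":0,"z":0,"ax":0,"ay":0,"az":0,"jaw":-0.78},{"x":-0.004,"y":0,"z":0,"ax":0,"ay":0,"az":0,"jaw":-0.78}]}}

```text
time: 22.8
tool_pos: [536.9, 46.3, 7.7]
tcp_rot: [-3.142, 0.0, 1.686]
contact_force: [-0.8, 4.0, 0.3]
grip_width: 10.1
finger_force: 2.0
```

```bash
python3 - <<'E'
from m import *
t,_=cap('top','t4')
C=big(mask(t,(0,120,50),(9,255,255)))[0];print(*rect('top',C,75))
o=bot.get_obs();print(o['tool_pos'],o['contact_force'])
E
```

```text
((486.7132568359375, -134.84559631347656), (203.2962188720703, 241.8887176513672), 13.321182250976562) [[ 359.93338    -40.576088 ]
 [ 415.6668    -275.95648  ]
 [ 613.49316   -229.11511  ]
 [ 557.7597       6.2652893]]
[536.86632334  46.30456788   7.67963818] [-1.77173095e-03  4.31042317e+00  5.53032397e-01]
```

4.3 N and the chest is unmoved: snug. Back off, rise, then check.

Request:
{"fn": "send_rows", "kwargs": {"rows": [{"x":0.02,"y":0,"z":0,"ax":0,"ay":0,"az":0,"jaw":-0.78},{"x":0.06,"y":0,"z":0,"ax":0,"ay":0,"az":0,"jaw":-0.78},{"x":0.1,"y":0,"z":0,"ax":0,"ay":0,"az":0,"jaw":-0.78},{"x":0.15,"y":0,"z":0,"ax":0,"ay":0,"az":0,"jaw":-1},{"x":0.15,"y":0,"z":-0.1,"ax":0,"ay":0,"az":0,"jaw":-1},{"x":0.15,"y":0,"z":-0.25,"ax":0,"ay":0,"az":0,"jaw":-1},{"x":0.15,"y":0,"z":-0.4,"ax":0,"ay":0,"az":0,"jaw":-1},{"x":0.15,"y":0,"z":-0.55,"ax":0,"ay":0,"az":0,"jaw":-1},{"x":0.15,"y":0,"z":-0.6,"ax":0,"ay":0,"az":0,"jaw":-1},{"x":0.15,"y":0,"z":-0.6,"ax":0,"ay":0,"az":0,"jaw":-1}]}}

```text
time: 24.1
tool_pos: [533.5, 76.4, 127.7]
tcp_rot: [3.141, 0.0, 1.686]
contact_force: [0.0, 0.5, -0.4]
grip_width: 0.5
finger_force: 0.0
```

```bash
python3 - <<'E'
from m import *
import g
s,_=cap('scene','s5')
print(*wedge('scene',s,(300,170,372,242)))
cv2.imwrite('pics/s5c.png',cv2.resize(s[150:240,290:400],(733,600),interpolation=cv2.INTER_CUBIC)[:,:,::-1])
g.go(543,-16,95,96.5)
E
```

```text
((564.2959594726562, -7.193546295166016), (15.376771926879883, 100.62667846679688), 5.637842655181885) [[551.70197   42.121105]
 [561.5876   -58.018818]
 [576.88995  -56.508198]
 [567.00433   43.631725]]
shift [-0.464 -0.003  0.16 ] turn [-0.001  0.     0.002] F [ 0.5  1.  -0.8] p [533.   76.3 126.9] t 24.15
```

View pics/s5c.png

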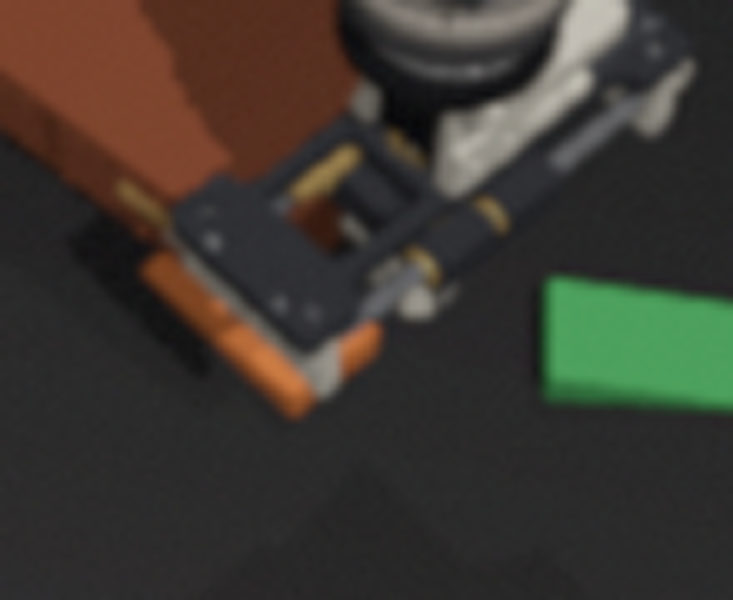

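The wedge sits well centred under the short foot (its outer edge is about 26 mm beyond the foot). Over to the corner now.

Request:
{"fn": "send_rows", "kwargs": {"rows": [{"x":-0.08,"y":0,"z":0,"ax":0,"ay":0,"az":0,"jaw":-1},{"x":-0.2,"y":0,"z":0,"ax":0,"ay":0,"az":0,"jaw":-1},{"x":-0.32,"y":0,"z":0,"ax":0,"ay":0,"az":0,"jaw":-1},{"x":-0.42,"y":0,"z":0.02,"ax":0,"ay":0,"az":0,"jaw":-1},{"x":-0.465,"y":0,"z":0.06,"ax":0,"ay":0,"az":0,"jaw":-1},{"x":-0.465,"y":0,"z":0.12,"ax":0,"ay":0,"az":0,"jaw":-1},{"x":-0.465,"y":0,"z":0.18,"ax":0,"ay":0,"az":0,"jaw":-1},{"x":-0.465,"y":0,"z":0.22,"ax":0,"ay":0,"az":0,"jaw":-1},{"x":-0.465,"y":0,"z":0.235,"ax":0,"ay":0,"az":0,"jaw":-1},{"x":-0.465,"y":0,"z":0.235,"ax":0,"ay":0,"az":0,"jaw":-1}]}}

```text
time: 25.4
tool_pos: [544.2, -16.0, 80.6]
tcp_rot: [-3.142, 0.0, 1.687]
contact_force: [-0.1, 0.6, 0.4]
grip_width: 0.0
finger_force: 0.0
```

Request:
{"fn": "send_rows", "kwargs": {"rows": [{"x":0,"y":0,"z":0.004,"ax":0,"ay":0,"az":0,"jaw":-1},{"x":0,"y":0,"z":0.008,"ax":0,"ay":0,"az":0,"jaw":-1},{"x":0,"y":0,"z":0.011,"ax":0,"ay":0,"az":0,"jaw":-1},{"x":0,"y":0,"z":0.013,"ax":0,"ay":0,"az":0,"jaw":-1},{"x":0,"y":0,"z":0.015,"ax":0,"ay":0,"az":0,"jaw":-1},{"x":0,"y":0,"z":0.015,"ax":0,"ay":0,"az":0,"jaw":-1},{"x":0,"y":0,"z":0.015,"ax":0,"ay":0,"az":0,"jaw":-1},{"x":0,"y":0,"z":0.015,"ax":0,"ay":0,"az":0,"jaw":-1},{"x":0,"y":0,"z":0.015,"ax":0,"ay":0,"az":0,"jaw":-1},{"x":0,"y":0,"z":0.015,"ax":0,"ay":0,"az":0,"jaw":-1}]}}

```text
time: 26.65
tool_pos: [544.2, -16.3, 77.7]
tcp_rot: [3.142, 0.0, 1.686]
contact_force: [0.4, 1.0, 0.0]
grip_width: 0.6
finger_force: 0.0
```

Request:
{"fn": "send_rows", "kwargs": {"rows": [{"x":0,"y":0,"z":0.002,"ax":0,"ay":0,"az":0,"jaw":-1},{"x":0,"y":0,"z":0.004,"ax":0,"ay":0,"az":0,"jaw":-1},{"x":0,"y":0,"z":0.006,"ax":0,"ay":0,"az":0,"jaw":-1},{"x":0,"y":0,"z":0.008,"ax":0,"ay":0,"az":0,"jaw":-1},{"x":0,"y":0,"z":0.01,"ax":0,"ay":0,"az":0,"jaw":-1},{"x":0,"y":0,"z":0.01,"ax":0,"ay":0,"az":0,"jaw":-1},{"x":0,"y":0,"z":0.01,"ax":0,"ay":0,"az":0,"jaw":-1},{"x":0,"y":0,"z":0.01,"ax":0,"ay":0,"az":0,"jaw":-1},{"x":0,"y":0,"z":0.01,"ax":0,"ay":0,"az":0,"jaw":-1},{"x":0,"y":0,"z":0.01,"ax":0,"ay":0,"az":0,"jaw":-1}]}}

```text
time: 27.9
tool_pos: [544.2, -16.3, 75.7]
tcp_rot: [3.142, 0.0, 1.686]
contact_force: [0.7, 0.1, -0.2]
grip_width: 0.4
finger_force: 0.0
```

Request:
{"fn": "send_rows", "kwargs": {"rows": [{"x":0,"y":0,"z":0.001,"ax":0,"ay":0,"az":0,"jaw":-1},{"x":0,"y":0,"z":0.002,"ax":0,"ay":0,"az":0,"jaw":-1},{"x":0,"y":0,"z":0.003,"ax":0,"ay":0,"az":0,"jaw":-1},{"x":0,"y":0,"z":0.004,"ax":0,"ay":0,"az":0,"jaw":-1},{"x":0,"y":0,"z":0.005,"ax":0,"ay":0,"az":0,"jaw":-1},{"x":0,"y":0,"z":0.005,"ax":0,"ay":0,"az":0,"jaw":-1},{"x":0,"y":0,"z":0.005,"ax":0,"ay":0,"az":0,"jaw":-1},{"x":0,"y":0,"z":0.005,"ax":0,"ay":0,"az":0,"jaw":-1},{"x":0,"y":0,"z":0.005,"ax":0,"ay":0,"az":0,"jaw":-1},{"x":0,"y":0,"z":0.005,"ax":0,"ay":0,"az":0,"jaw":-1}]}}

```text
time: 29.15
tool_pos: [544.2, -16.3, 74.8]
tcp_rot: [3.142, 0.0, 1.686]
contact_force: [-0.8, -0.7, 1.8]
grip_width: 0.6
finger_force: 1.0
```

Request:
{"fn": "send_rows", "kwargs": {"rows": [{"x":0,"y":0,"z":0.001,"ax":0,"ay":0,"az":0,"jaw":-1},{"x":0,"y":0,"z":0.002,"ax":0,"ay":0,"az":0,"jaw":-1},{"x":0,"y":0,"z":0.003,"ax":0,"ay":0,"az":0,"jaw":-1},{"x":0,"y":0,"z":0.003,"ax":0,"ay":0,"az":0,"jaw":-1},{"x":0,"y":0,"z":0.003,"ax":0,"ay":0,"az":0,"jaw":-1},{"x":0,"y":0,"z":0.003,"ax":0,"ay":0,"az":0,"jaw":-1},{"x":0,"y":0,"z":0.003,"ax":0,"ay":0,"az":0,"jaw":-1},{"x":0,"y":0,"z":0.003,"ax":0,"ay":0,"az":0,"jaw":-1},{"x":0,"y":0,"z":0.003,"ax":0,"ay":0,"az":0,"jaw":-1},{"x":0,"y":0,"z":0.003,"ax":0,"ay":0,"az":0,"jaw":-1}]}}

```text
time: 30.4
tool_pos: [544.3, -16.2, 74.6]
tcp_rot: [3.141, 0.0, 1.686]
contact_force: [-1.8, 0.8, 6.6]
grip_width: 0.2
finger_force: 3.3
```

Request:
{"fn": "send_rows", "kwargs": {"rows": [{"x":0,"y":0,"z":0.001,"ax":0,"ay":0,"az":0,"jaw":-1},{"x":0,"y":0,"z":0.002,"ax":0,"ay":0,"az":0,"jaw":-1},{"x":0,"y":0,"z":0.003,"ax":0,"ay":0,"az":0,"jaw":-1},{"x":0,"y":0,"z":0.003,"ax":0,"ay":0,"az":0,"jaw":-1},{"x":0,"y":0,"z":0.003,"ax":0,"ay":0,"az":0,"jaw":-1},{"x":0,"y":0,"z":0.003,"ax":0,"ay":0,"az":0,"jaw":-1},{"x":0,"y":0,"z":0.003,"ax":0,"ay":0,"az":0,"jaw":-1},{"x":0,"y":0,"z":0.003,"ax":0,"ay":0,"az":0,"jaw":-1},{"x":0,"y":0,"z":0.003,"ax":0,"ay":0,"az":0,"jaw":-1},{"x":0,"y":0,"z":0.003,"ax":0,"ay":0,"az":0,"jaw":-1}]}}

```text
time: 31.65
tool_pos: [544.3, -16.2, 74.5]
tcp_rot: [3.141, 0.0, 1.686]
contact_force: [-3.9, 1.0, 10.8]
grip_width: 0.5
finger_force: 5.2
```

It holds 10.8 N with no sinking (0.1 mm). Rise and move clear.

Request:
{"fn": "send_rows", "kwargs": {"rows": [{"x":0,"y":0,"z":0,"ax":0,"ay":0,"az":0,"jaw":-1},{"x":0,"y":0,"z":-0.01,"ax":0,"ay":0,"az":0,"jaw":-1},{"x":0,"y":0,"z":-0.05,"ax":0,"ay":0,"az":0,"jaw":-1},{"x":0,"y":0,"z":-0.15,"ax":0,"ay":0,"az":0,"jaw":-1},{"x":0,"y":0,"z":-0.3,"ax":0,"ay":0,"az":0,"jaw":-1},{"x":0,"y":0,"z":-0.45,"ax":0,"ay":0,"az":0,"jaw":-1},{"x":0.15,"y":0,"z":-0.6,"ax":0,"ay":0,"az":0,"jaw":-1},{"x":0.35,"y":0,"z":-0.7,"ax":0,"ay":0,"az":0,"jaw":-1},{"x":0.6,"y":0,"z":-0.7,"ax":0,"ay":0,"az":0,"jaw":-1},{"x":0.9,"y":0,"z":-0.7,"ax":0,"ay":0,"az":0,"jaw":-1}]}}

```text
time: 32.9
tool_pos: [523.5, 163.5, 214.1]
tcp_rot: [3.14, 0.0, 1.685]
contact_force: [0.9, 0.7, -0.6]
grip_width: 0.7
finger_force: 0.0
```

Request:
{"fn": "send_rows", "kwargs": {"rows": [{"x":0.1,"y":0,"z":0,"ax":0,"ay":0,"az":0,"jaw":-1},{"x":0.1,"y":-0.1,"z":0,"ax":0,"ay":0,"az":0,"jaw":-1},{"x":0.1,"y":-0.2,"z":0,"ax":0,"ay":0,"az":0,"jaw":-1},{"x":0.1,"y":-0.3,"z":0,"ax":0,"ay":0,"az":0,"jaw":-1},{"x":0.1,"y":-0.3,"z":0,"ax":0,"ay":0,"az":0,"jaw":-1},{"x":0.1,"y":-0.3,"z":0,"ax":0,"ay":0,"az":0,"jaw":-1},{"x":0.1,"y":-0.3,"z":0,"ax":0,"ay":0,"az":0,"jaw":-1},{"x":0.1,"y":-0.3,"z":0,"ax":0,"ay":0,"az":0,"jaw":-1},{"x":0.1,"y":-0.3,"z":0,"ax":0,"ay":0,"az":0,"jaw":-1},{"x":0.1,"y":-0.3,"z":0,"ax":0,"ay":0,"az":0,"jaw":-1}]}}

```text
time: 34.15
tool_pos: [461.6, 175.5, 213.4]
tcp_rot: [-3.142, 0.0, 1.686]
contact_force: [0.1, 0.0, -0.2]
grip_width: 0.8
finger_force: 0.0
```

```bash
python3 - <<'E'
from m import *
s,_=cap('scene','s6');t,_=cap('top','t6')
print(*wedge('scene',s,(290,170,372,242)))
C=big(mask(t,(0,120,50),(9,255,255)))[0];print(*rect('top',C,75))
cv2.imwrite('pics/s6c.png',cv2.resize(s[100:250,250:450],(800,600),interpolation=cv2.INTER_CUBIC)[:,:,::-1])
o=bot.get_obs();print(o['time'],o['tool_pos'],o['contact_force'])
E
```

```text
((545.3840942382812, -9.713676452636719), (58.430660247802734, 103.68838500976562), 10.934456825256348) [[506.86505   35.64754 ]
 [526.53326  -66.15837 ]
 [583.90314  -55.074894]
 [564.2349    46.731018]]
((487.3924865722656, -134.7006378173828), (201.9075164794922, 241.8578643798828), 13.321182250976562) [[ 361.2918    -40.286156]
 [ 417.0182   -275.63654 ]
 [ 613.49316  -229.11511 ]
 [ 557.7668      6.23526 ]]
34.25 [461.56376567 175.53090199 213.48258408] [-0.72642388  0.37399826 -0.44792175]
```

View pics/s6c.png

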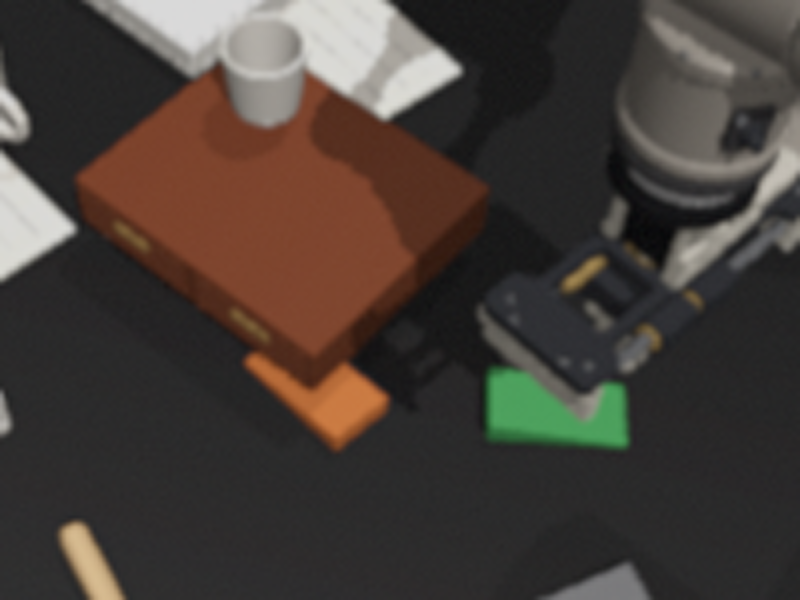

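The chest pose is unchanged, the wedge is under the short foot with the cup in place, and the robot is clear. Handing in.

```bash
python3 -c "
from plant import bot
print(bot.close_job())"
```

```text
the job is handed in; nothing more can be done
None
```

The orange wedge is snug under the short foot (last push about 4.3 N), the chest held a 10.8 N press on that corner without rocking or shifting, the arm is clear, and the job was handed in at about 34 s; the judge's result was not shown.

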